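# Release the big tube from the gravity feeder

## Task

Two sprung-gate tube feeders stand on the lab bench, each with one capped tube waiting behind its closed gate. At the feeder that holds the big, fat tube, pull the gate's black knob straight up to its stop and hold it there a moment so that the tube rolls down into the landing pocket; then let go so that the spring closes the gate again. Leave the thin tube waiting in the other feeder.

Things in the scene. Friction and masses are not known exactly. Their poses are not given: they have to be found in the camera images.
- knob (a point): Centre of the upright round black knob (26 mm across, 28 mm tall) on the gate of the feeder that holds the big tube. Closed, it is 162 mm above the bench. Its underside is 18 mm above a fixed crossbar (16 mm along x, 176 mm along y), the feeder's highest fixed part. It rises with the gate. Frame: z up, -x down the ramp, y across. The fixed feeder reaches 88 mm from the knob to +x, 102 mm to -x.
- gate (a joint): Upward travel of that gate in m: 0 closed, 0.045 at its upper stop. Its spring and weight pull it down with 6 N when closed and 9.5 N at the stop; friction adds 1 N at 50 mm/s. Let go, it closes by itself in about 0.4 s. The big tube can pass beneath only from about 0.032 up and then rolls to the pocket in about half a second.
- big_tube_centre (a point): Centre of the big capped tube: frosted white, blue cap, 30 mm diameter, 115 mm long, 60 g, lying across the lane (its y axis is its length; x and z turn as it rolls). It waits 43 mm from the knob towards the knob's +x, 61 mm above the bench. The landing pocket's middle is 73 mm from the knob towards its -x; there the tube's centre is about 135 mm below the closed knob.
- small_tube_centre (a point): Centre of the thin capped tube (same materials, 17 mm diameter, 118 mm long, 20 g) waiting behind the gate of the other, identical feeder. It stays there.
There are look-alikes about, which are no part of the job. What is shaped like the part that bears knob but purple or turquoise is not meant.

How it is judged:
By the outcome, as a careful person would: the job done as asked, in the order asked, and still so for the second after the job is handed in, with the robot touching nothing.
It also fails if it takes over 27 s, if anything falls off the work surface, if the arm or the gripper's body presses on something with over 40 N, if the wrist force passes 120 N, or if a joint passes its speed limit or range.

## Robot

A 6-joint arm with a two-finger parallel gripper is mounted at the origin on the work surface. World frame = base frame: x ahead of the robot, y to its left, z up, the work surface at z = 0. Lengths are in m, angles in rad, forces in N, time in s.
With the tool pointing down it reaches from about 0.35 to 0.925 m from the base axis. Payload 6.4 kg.
Tool frame: the origin (TCP) lies at the very end of the fingers, on their centre line; the grasp point (between the pads) lies 19 mm behind it (manip.grip_depth is the z of the grasp point in the tool frame, in m); z points along the fingers, y is the line along which they close (so a half turn about z gives the same grasp; the last joint's range is limited). The gripper opens to 85 mm and grips with 20 to 120 N. Pads are 22 mm wide; open, the fingers measure 114 mm over their backs; the gripper's body (76 mm by 85 mm) begins 54 mm behind the grasp point. The pads swing forward as they close: fully open they stand 13 mm farther back than shut.
Start: joints at [-1.33, 0.245, 1.558, -0, 1.339, -0.174], TCP at [0.262, -0.595, 0.231] pointing down, gripper open.
Joint ranges: [-3.13, 3.13], [-1.02, 2.26], [0.13, 2.54], [-0.95, 4.09], [0.21, 2.88], [-2.74, 2.74]. Speed limits (rad/s): [2.57, 2.57, 3.14, 3.14, 3.14, 3.14].

## Interface

Orientations are given as a 3x3 rotation matrix whose columns are the frame's x, y, z axes.
In Python, from bench import manip, optics, workorder gives the robot as it stands.
- The arm moves only by the tool move_arm, never from a script. Its arguments are lists of equal length, an entry for each row: "linear": the shift along the tool's x, y, z in units of 800 mm (1.0 is 800 mm), a list of three; "rotation": the turn, a rotation vector about the tool's x, y, z in units of 360 degrees (1.0 is 360 degrees), a list of three; "hand": the opening, from -1 (shut) to 1 (fully open), so that 0 is half open. In form: {"linear": [[dx, dy, dz], ...], "rotation": [[wx, wy, wz], ...], "hand": [hand, ...]}. A call has 1 to 20 rows; each row is the pose to reach, as a shift and turn from the pose commanded when the call began, along the tool's axes at that moment, turning the shorter way round; what a row does not reach only later rows make up. A row lasts 1/8 s, in which the tool goes at most 62.5 mm and 10.7 degrees, less where a joint would pass 70% of its speed; a pose out of reach is approached as far as the arm can. A call with a number of a shift or a turn outside -1 to 1 is refused whole. A call with a gripper value outside its range is refused whole. The fingers move at their own pace and stop on an object; "newtons" is the grip in N (left out, the last holds). Time passes only in rows, so rows that repeat a pose let the fingers close. It gives the time, the measured TCP pose, the force, the opening and the grip force at its end, in the units of the state.
- manip.state(): the state, without advancing time (a new reading comes with each control period).
- optics.snapshot(name): name is "scene" or "side" or "wrist"; returns a dict with "img" (384x512x3 uint8, red, green, blue), "z_map" (384x512 float32, m along the optical axis (not along the pixel's ray), 0 where there is no reading), "intrinsics" (3x3 intrinsics, pixels), "eye" and "rotation" of the camera in the world. Camera axes: x right, y down, z forward; pixel columns grow to the right and rows downward; lengths in m; the calibration is good to about 2 mm. A picture is of the moment at which its call begins.
- workorder.sign_off(): hands the job in; it is judged then, once.
The state is a dict: "clock": time; "joint_pos": joint angles; "joint_vel": joint speeds; "joint_torque": joint torques, N m; "position": TCP position; "orientation": TCP orientation; "wrist_force": force on the tool from outside, world axes, zero at the start; "torque": the same for the moment, N m; "grip_width": finger opening in m; "grasp_force": force on a finger pad.
Only numpy, scipy, OpenCV 4.12 (cv2) and the standard library are available. Lean on these libraries where they do the work, as an engineer would, in place of code of your own. Each camera call takes 0.05 s, during which the arm holds its last target. There are 200 camera calls.

## Working session

There is one attempt and no reset: what is moved stays moved. The work goes in short steps, Python scripts to look and compute and a tool call to move; the robot and the scene stay as the last step left them, time stands still between calls to the robot, and variables do not carry over. Pictures are saved under pics/ and viewed, at most 10 in all, crops included, and the job is handed in when it is done.

Besides the shell and the picture viewer there is one more tool, called in YAML: its name, and indented under it one key for each argument. move_arm: Moves the arm, as the interface text tells. Shifts and turns lie within -1 to 1; 1 stands for 800 mm of shift or 360 degrees of turn. Its arguments: {"type":"object","properties":{"linear":{"type":"array","items":{"type":"array","items":{"type":"number","minimum":-1,"maximum":1}}},"rotation":{"type":"array","items":{"type":"array","items":{"type":"number","minimum":-1,"maximum":1}}},"hand":{"type":"array","items":{"type":"number"}},"newtons":{"type":"number"}},"required":["linear","rotation","hand"]}

```bash
mkdir -p pics; cat > h.py <<'E'
import numpy as np, cv2
from bench import manip, optics, workorder
def cloud(s):
    K=s["intrinsics"];z=s["z_map"];v,u=np.indices(z.shape)
    p=np.stack([(u-K[0,2])/K[0,0]*z,(v-K[1,2])/K[1,1]*z,z],-1)
    return p@np.array(s["rotation"]).T+np.array(s["eye"])
def save(n,im): cv2.imwrite("pics/"+n,cv2.cvtColor(im,cv2.COLOR_RGB2BGR))
E
python3 - <<'E'
from h import *
a=optics.snapshot("scene");b=optics.snapshot("side")
for n,s in (("a",a),("b",b)):
    np.savez(n+".npz",**s); print(n,s["eye"],s["rotation"])
    save(n+".png",cv2.resize(s["img"],(800,600)))
print(manip.state(), manip.grip_depth)
E
```

```text
a [ 1.19591813 -0.27512111  0.98340971] [[ 0.38946536  0.70448534 -0.59331032]
 [ 0.92092656 -0.30801622  0.23878918]
 [-0.01452572 -0.63939535 -0.76874091]]
b [0.32178745 0.75205756 0.98399131] [[-0.96568131 -0.17732143  0.18978073]
 [-0.25913715  0.70711681 -0.65790102]
 [-0.0175372  -0.68450195 -0.72880006]]
{'clock': 0.1, 'joint_pos': array([-1.33008345e+00,  2.45720173e-01,  1.55888197e+00,  1.56592831e-05,
        1.33871707e+00, -1.74086793e-01]), 'joint_vel': array([ 0.00018343,  0.00019058, -0.00196842, -0.0007652 , -0.00019928,
       -0.00048183]), 'joint_torque': array([-1.99222422e-04, -4.30671859e+01, -3.27129221e+01, -2.29734515e-04,
        2.83732421e-03, -2.55407309e-05]), 'position': array([ 0.26185052, -0.59437926,  0.23031137]), 'orientation': array([[ 9.15198594e-01,  4.03002948e-01, -3.96803168e-04],
       [ 4.03003021e-01, -9.15197105e-01,  1.68041318e-03],
       [ 3.14058354e-04, -1.69782466e-03, -9.99998509e-01]]), 'wrist_force': array([-0.51341265, -0.16471434, -0.21308736]), 'torque': array([ 0.01912714, -0.02648789,  0.02853151]), 'grasp_force': 0.0, 'grip_width': 0.08509803005577071} -0.0187
```

View pics/a.png

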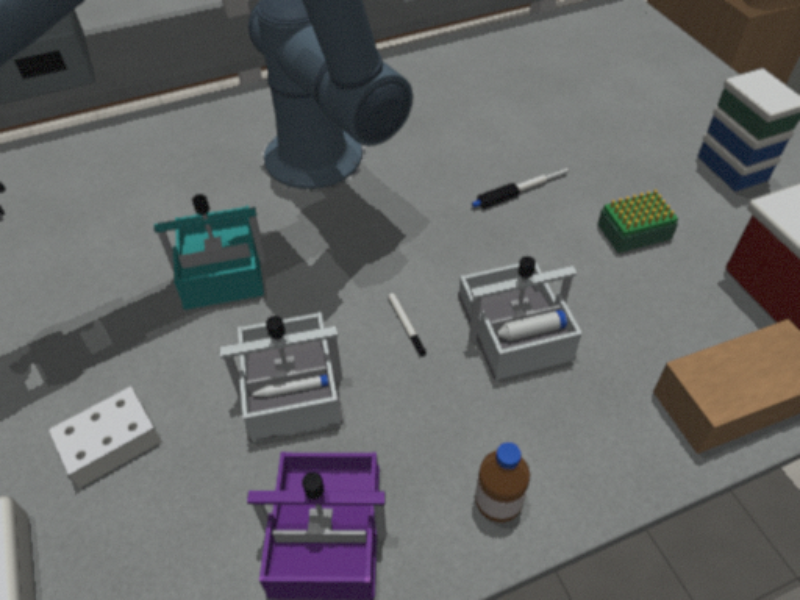

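View pics/b.png

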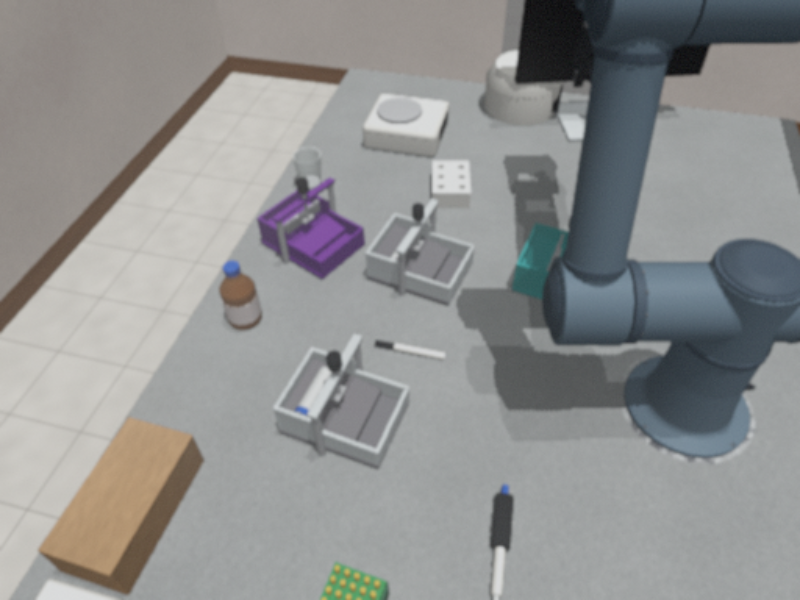

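The scene picture (800x600 px) shows four possible knobs: turquoise feeder (202,205), grey feeder with the thin tube (276,328), grey feeder with the fat tube (527,267) and purple feeder (313,486). I choose the one at (527,267), which is at (334,361) in the side view.

```bash
python3 - <<'E'
from h import *
from scipy.optimize import lsq_linear
rays=[]
for n,(u0,v0) in (("a",(527,267)),("b",(334,361))):
    s=dict(np.load(n+".npz"));P=cloud(s);im=s["img"].astype(int)
    u0=int(u0*.64);v0=int(v0*.64)
    w=np.zeros(im.shape[:2],bool);w[v0-16:v0+17,u0-16:u0+17]=1
    m=w&(im.max(-1)<60)&(P[...,2]>.13)
    k,l,st,c=cv2.connectedComponentsWithStats(m.astype(np.uint8));i=1+st[1:,4].argmax()
    q=P[l==i];print(n,"knob px",c[i],st[i],"med",np.median(q,0),"min",q.min(0),"max",q.max(0))
    top=q[q[:,2]>.172];print(" top",len(top),top.mean(0) if len(top) else 0)
    u,v=c[i];d=s["rotation"]@np.linalg.inv(s["intrinsics"])@[u,v,1];t=(.162-s["eye"][2])/d[2];print(" ray@.162",s["eye"]+t*d)
    kn=np.median(q,0)
    r=np.hypot(P[...,0]-kn[0],P[...,1]-kn[1])
    b=(r<.1)&(P[...,2]>.122)&(P[...,2]<.137)&(im.min(-1)>110)
    (cx,cy),wh,ang=cv2.minAreaRect((P[b][:,:2]*1000).astype(np.float32));print(" bar",b.sum(),cx,cy,wh,ang)
    e=np.linalg.svd(P[b][:,:2]-P[b][:,:2].mean(0))[2][0];print(" dir",e,np.degrees(np.arctan2(e[1],e[0])),P[b].mean(0))
    bl=(r<.12)&(im[...,2]>im[...,0]+60);print(" blue",bl.sum(),np.median(P[bl],0))
    save(n+"c.png",cv2.resize(s["img"][v0-50:v0+70,u0-70:u0+70],None,fx=4,fy=4,interpolation=2))
E
```

```text
a knob px [336.55652174 170.94782609] [331 165  11  14 115] med [0.59715765 0.17055191 0.17006692] min [0.58159309 0.16078644 0.13497683] max [0.60608578 0.18575588 0.17644989]
 top 53 [0.59362947 0.17343466 0.17378108]
 ray@.162 [0.59322781 0.17362308 0.162     ]
 bar 313 592.7210693359375 175.10757446289062 (176.37637329101562, 19.094768524169922) 83.1144790649414
 dir [-0.125072   -0.99214767] -97.1849137601053 [0.59183436 0.17276181 0.1276238 ]
 blue 31 [0.64449164 0.22385731 0.07123208]
b knob px [215.5 233.5] [215 233   2   2   2] med [0.58350141 0.18599999 0.16570137] min [0.58268749 0.18444    0.16539131] max [0.58431533 0.18755998 0.16601144]
 top 0 0
 ray@.162 [0.58468568 0.18344067 0.162     ]
 bar 371 591.44287109375 176.78268432617188 (177.50106811523438, 17.27631950378418) 82.95940399169922
 dir [0.12743502 0.99184692] 82.67860293995938 [0.59134505 0.18537015 0.13009978]
 blue 20 [0.63840614 0.22686358 0.07523956]
```

View pics/ac.png

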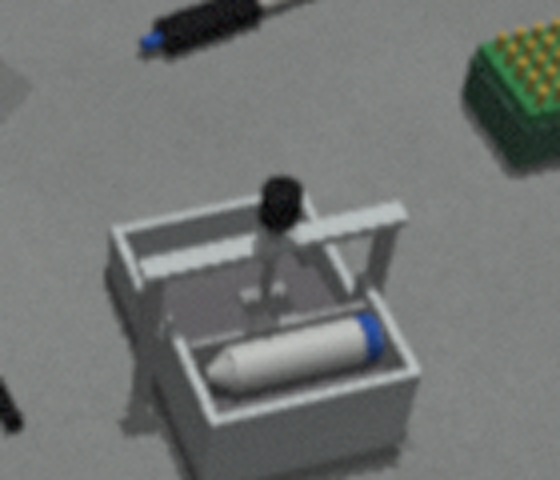

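The crop confirms it: the frosted fat tube with the blue cap lies behind this gate, and the knob is at crop (280,203). The bar runs at 83°, so the knob is at about (0.592, 0.175). I'll fly there high with the fingers closing along the ramp axis.

move_arm:
  linear:
    - [0,0,-0.075]
    - [0.08,-0.074,-0.075]
    - [0.765,-0.713,-0.075]
    - [0.765,-0.713,-0.075]
    - [0.765,-0.713,-0.075]
    - [0.765,-0.713,-0.075]
    - [0.765,-0.713,-0.075]
    - [0.765,-0.713,-0.075]
    - [0.765,-0.713,-0.075]
    - [0.765,-0.713,-0.075]
    - [0.765,-0.713,-0.075]
    - [0.765,-0.713,-0.075]
    - [0.765,-0.713,-0.075]
    - [0.765,-0.713,-0.075]
    - [0.765,-0.713,-0.075]
    - [0.765,-0.713,-0.075]
    - [0.765,-0.713,-0.075]
    - [0.765,-0.713,-0.075]
    - [0.765,-0.713,-0.075]
    - [0.765,-0.713,-0.075]
  rotation:
    - [0,0,0]
    - [0,0,-0.02]
    - [0,0,-0.1645]
    - [0,0,-0.1645]
    - [0,0,-0.1645]
    - [0,0,-0.1645]
    - [0,0,-0.1645]
    - [0,0,-0.1645]
    - [0,0,-0.1645]
    - [0,0,-0.1645]
    - [0,0,-0.1645]
    - [0,0,-0.1645]
    - [0,0,-0.1645]
    - [0,0,-0.1645]
    - [0,0,-0.1645]
    - [0,0,-0.1645]
    - [0,0,-0.1645]
    - [0,0,-0.1645]
    - [0,0,-0.1645]
    - [0,0,-0.1645]
  hand: [1,1,1,1,1,1,1,1,1,1,1,1,1,1,1,1,1,1,1,1]

```text
clock: 2.6
position: [0.5922, 0.1732, 0.2915]
orientation: [[0.123, 0.992, 0.0], [0.992, -0.123, 0.0], [0.0, 0.0, -1.0]]
wrist_force: [0.1, -0.2, 0.9]
grip_width: 0.0853
grasp_force: 0.0
```

```bash
python3 - <<'E'
from h import *
s=optics.snapshot("wrist");st=manip.state();print(st["clock"],st["position"],st["orientation"],st["joint_pos"],s["eye"])
save("w.png",s["img"]);np.savez("w.npz",**s)
P=cloud(s);im=s["img"].astype(int)
m=(im.max(-1)<70)&(P[...,2]>.165)&(P[...,2]<.19)&(np.hypot(P[...,0]-.592,P[...,1]-.175)<.03)
q=P[m];print(m.sum(),q.min(0),q.max(0),np.median(q,0)); 
v,u=np.nonzero(m)
if len(u):print(u.mean(),v.mean())
E
```

```text
2.65 [0.59218096 0.17338513 0.29144018] [[ 1.22687675e-01  9.92445310e-01  2.04726204e-04]
 [ 9.92445331e-01 -1.22687676e-01 -1.13835166e-05]
 [ 1.38198644e-05  2.04576182e-04 -9.99999979e-01]] [ 1.01331366e-01  1.25359317e-01  1.58442838e+00 -3.23476871e-05
  1.43160243e+00  2.24333420e-01] [0.60033771 0.24611995 0.43398898]
591 [0.57813497 0.16589609 0.16523124] [0.60243335 0.18967199 0.17787646] [0.59034195 0.17868675 0.17578106]
255.99830795262267 181.4128595600677
```

View pics/w.png

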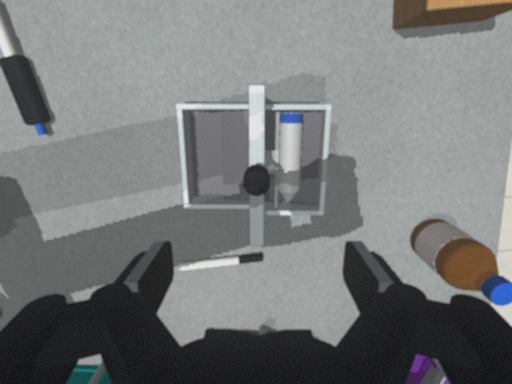

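The wrist view shows the knob at (256,180) on the bar, with the fat tube to its right at (290,145). The knob is at about (0.591, 0.177). Next I go down and grip it.

move_arm:
  linear:
    - [0.0044,-0.002,0.07]
    - [0.0044,-0.002,0.13]
    - [0.0044,-0.002,0.165]
    - [0.0044,-0.002,0.184]
    - [0.0044,-0.002,0.184]
    - [0.0044,-0.002,0.184]
    - [0.0044,-0.002,0.184]
    - [0.0044,-0.002,0.184]
    - [0.0044,-0.002,0.184]
    - [0.0044,-0.002,0.184]
    - [0.0044,-0.002,0.184]
    - [0.0044,-0.002,0.184]
  rotation:
    - [0,0,0]
    - [0,0,0]
    - [0,0,0]
    - [0,0,0]
    - [0,0,0]
    - [0,0,0]
    - [0,0,0]
    - [0,0,0]
    - [0,0,0]
    - [0,0,0]
    - [0,0,0]
    - [0,0,0]
  hand: [1,1,1,1,1,-1,-1,-1,-1,-1,-1,-1]
  newtons: 60

```text
clock: 4.15
position: [0.5912, 0.1776, 0.1451]
orientation: [[0.122, 0.993, 0.0], [0.993, -0.122, 0.0], [0.0, 0.0, -1.0]]
wrist_force: [-3.1, -0.2, 5.9]
grip_width: 0.0245
grasp_force: 58.6
```

move_arm:
  linear:
    - [0,0,-0.008]
    - [0,0,-0.016]
    - [0,0,-0.024]
    - [0,0,-0.032]
    - [0,0,-0.04]
    - [0,0,-0.047]
    - [0,0,-0.053]
    - [0,0,-0.056]
    - [0,0,-0.056]
    - [0,0,-0.056]
    - [0,0,-0.056]
  rotation:
    - [0,0,0]
    - [0,0,0]
    - [0,0,0]
    - [0,0,0]
    - [0,0,0]
    - [0,0,0]
    - [0,0,0]
    - [0,0,0]
    - [0,0,0]
    - [0,0,0]
    - [0,0,0]
  hand: [-1,-1,-1,-1,-1,-1,-1,-1,-1,-1,-1]

```text
clock: 5.52
position: [0.591, 0.1775, 0.188]
orientation: [[0.122, 0.993, -0.0], [0.993, -0.122, 0.0], [0.0, -0.0, -1.0]]
wrist_force: [6.4, 2.4, -9.8]
grip_width: 0.0245
grasp_force: 59.4
```

```bash
python3 - <<'E'
from h import *
s=optics.snapshot("scene");print(manip.state()["wrist_force"])
save("l.png",cv2.resize(s["img"][110:260,260:400],None,fx=4,fy=4,interpolation=2))
E
```

```text
[ 5.30778336  1.68096371 -9.49120676]
```

View pics/l.png

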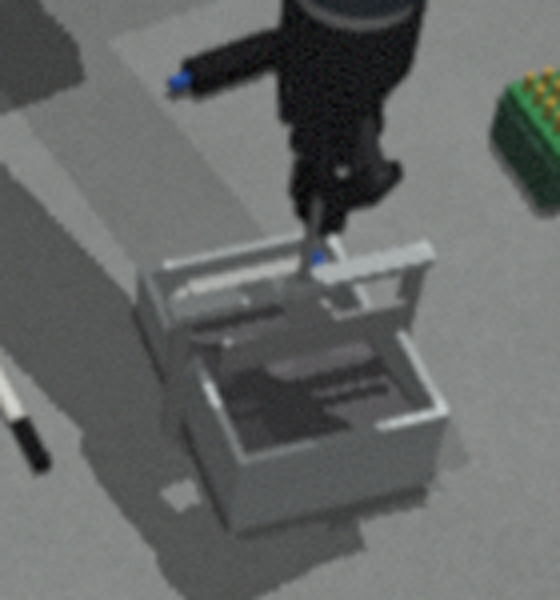

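The waiting lane is now empty and the tube shows beyond the bar, with its blue cap at crop (316,257). The measured rise is only 43 mm, so I'll ease up to the stop.

move_arm:
  linear:
    - [0,0,-0.0012]
    - [0,0,-0.0024]
    - [0,0,-0.003]
    - [0,0,-0.003]
    - [0,0,-0.003]
    - [0,0,-0.003]
  rotation:
    - [0,0,0]
    - [0,0,0]
    - [0,0,0]
    - [0,0,0]
    - [0,0,0]
    - [0,0,0]
  hand: [-1,-1,-1,-1,-1,-1]

```text
clock: 6.32
position: [0.591, 0.1775, 0.1902]
orientation: [[0.122, 0.993, -0.0], [0.993, -0.122, 0.0], [0.0, -0.0, -1.0]]
wrist_force: [6.2, 1.7, -9.8]
grip_width: 0.0241
grasp_force: 59.4
```

move_arm:
  linear:
    - [0,0,-0.001]
    - [0,0,-0.002]
    - [0,0,-0.002]
    - [0,0,-0.002]
  rotation:
    - [0,0,0]
    - [0,0,0]
    - [0,0,0]
    - [0,0,0]
  hand: [-1,-1,-1,-1]

```text
clock: 6.82
position: [0.5909, 0.1775, 0.1903]
orientation: [[0.122, 0.992, -0.0], [0.992, -0.122, 0.0], [0.0, -0.0, -1.0]]
wrist_force: [10.0, 2.2, -16.2]
grip_width: 0.0243
grasp_force: 59.7
```

The stop is reached: the force rose to 16 N with no further travel. I let go and retreat upward.

move_arm:
  linear:
    - [0,0,0.002]
    - [0,0,0.002]
    - [0,0,0.002]
    - [0,0,0.002]
    - [0,0,0.002]
    - [0,0,0.002]
    - [0,0,-0.05]
    - [0,0,-0.1]
    - [0,0,-0.15]
    - [0,0,-0.15]
    - [0,0,-0.15]
  rotation:
    - [0,0,0]
    - [0,0,0]
    - [0,0,0]
    - [0,0,0]
    - [0,0,0]
    - [0,0,0]
    - [0,0,0]
    - [0,0,0]
    - [0,0,0]
    - [0,0,0]
    - [0,0,0]
  hand: [1,1,1,1,1,1,1,1,1,1,1]

```text
clock: 8.2
position: [0.5907, 0.1774, 0.3121]
orientation: [[0.122, 0.993, -0.001], [0.993, -0.122, -0.0], [-0.0, -0.001, -1.0]]
wrist_force: [-0.2, -0.3, -0.0]
grip_width: 0.0854
grasp_force: 0.0
```

```bash
python3 - <<'E'
from h import *
s=optics.snapshot("wrist");P=cloud(s);im=s["img"].astype(int)
m=(im.max(-1)<70)&(P[...,2]>.14)&(P[...,2]<.25)&(np.hypot(P[...,0]-.592,P[...,1]-.175)<.02)
print(manip.state()["wrist_force"],"knob top",np.median(P[m],0))
t=optics.snapshot("scene")["img"]
save("f.png",np.hstack([cv2.resize(s["img"],(400,300)),cv2.resize(t,(400,300))]))
E
```

```text
[ 0.53747556 -0.22873741 -0.26780739] knob top [0.59061273 0.17970087 0.1756718 ]
```

View pics/f.png

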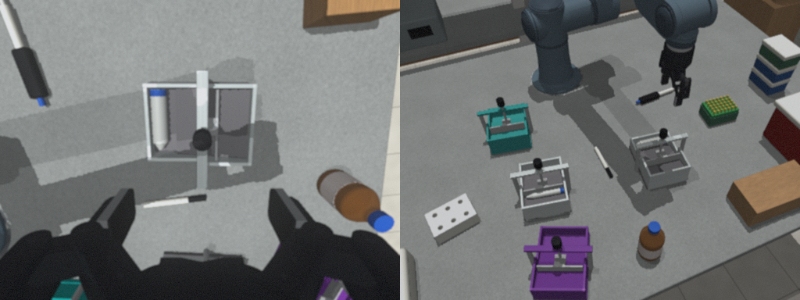

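The left half shows the fat tube in the landing pocket at (158,120), and the knob is back at its closed height (top at 0.176 m). The right half shows the thin tube still waiting at (545,191). The robot is clear of everything.

```bash
python3 -c "
from bench import workorder
print(workorder.sign_off())"
```

```text
the job is handed in; nothing more can be done
None
```

The job is done and handed in: the big tube is in the landing pocket, its gate has closed again, and the thin tube is still waiting in the other feeder; the last move ended at 8.2 s of the 27 s allowed.

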